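# Open the double-door gingerbread cupboard past its safety catch

## Task

Open both doors of the gingerbread cupboard wide so that it can air. Start with the blue door: its edge strip covers the wooden one, and a safety catch (the red pad in the gap just behind its top edge) must be held down while you push that door off it from behind; when the blue door stands wide open, about square to the cupboard, open the wooden door just as wide. Leave both standing open with the catch sprung back up, and do not knock over or shift the things standing around.

Things in the scene. Friction and masses are not known exactly. Their poses are not given: they have to be found in the camera images.
- cupboard: Low wooden cupboard, fixed, 220 deep (its x, front to back), 400 wide (its y, to the left as the robot sees it), 200 high; clear roof and back; two upright handleless doors at the front (-x, towards the robot). Origin: centre of its underside. Closed doors' inner faces at x = -110. The roof starts only 62 behind them: an open finger gap along both doors. Shelves begin 85 behind the doors.
- latched_leaf (a joint): Angle (rad) of the blue door, on the right (-y): 0 shut, 1.65 at its stop; free edge swings towards the robot. 16 thick, 194 wide, top at 200. A white strip on its free edge overlaps the wooden door's front by 17, so that one cannot open first. Light, stays where left. Inside, 90 to 111 from the hinge, a steel keeper reaches 24 inwards (top at 174): keep fingers off it.
- latched_leaf_hinge (a point): Upright hinge line of the blue door (at its outer edge, in its front face, so 16 mm in front of its inner face), at the height of the door's top (200). Closed fingers in the gap, on the red pad, can sweep the door open by its inner face.
- latched_leaf_edge (a point): Middle of the thickness of the blue door's top at its free edge, 194 mm from the hinge; moves with the door.
- plain_leaf (a joint): Angle (rad) of the wooden door, on the left (+y): 0 shut, 1.65 at its stop; mirror image of the blue door without strip, keeper or catch: 16 mm thick, 194 wide, top at 200, hinged at its outer edge, free edge swings towards the robot. Behind its inner face the finger gap is empty, far down. Light, stays where it is left.
- plain_leaf_hinge (a point): Hinge line of the wooden door, at the height of its top (200 mm); in the front face, 16 mm in front of the inner face.
- plain_leaf_edge (a point): Middle of the thickness of the wooden door's top at its free edge, 194 mm from the hinge; moves with the door.
- catch (a joint): How far (m) the red pad is pressed down: 0 up, 0.018 at its stop. Spring 3 N at the top, 7.5 N at the stop; comes back up when let go. A tooth beside the pad, towards the hinge, holds the shut blue door's keeper until the pad is at least 10 mm down: keep it 13 to 16 mm down while the door turns its first 0.2 rad; after that the catch no longer matters.
- catch_pad (a point): Centre of the top of the red pad, 174 mm above the table when up, 26 mm below the top of the door. The pad measures 48 front to back and 60 along the door; its front edge is 4 mm behind the blue door's inner face, its centre 28 mm behind it and 150 mm from the hinge along the door.
- honey_jar: amber glass honey jar with brass lid, 68 across, 90 high, standing on the cupboard's clear roof, left or right of its middle (mm); origin at the centre of its underside. A bystander.
- spice_tin: red spice tin with a paper label, 52 across, 80 high, standing on the cupboard's clear roof, left or right of its middle (mm); origin at the centre of its underside. A bystander.
- mug: blue mug, 76 across, 85 high, standing on the table to the left of the cupboard (mm); origin at the centre of its underside. A bystander.
- syrup_bottle: brown bottle with green cap, 64 across, 170 high, on the table at the right (mm); origin at the centre of its underside. A bystander.
- bowl: white bowl, 110 across, 60 high, on the table at the right (mm); origin at the centre of its underside. A bystander.
- sugar_jar: white sugar jar, 80 across, 110 high, on the table at the right (mm); origin at the centre of its underside. A bystander.

How it is judged:
By the outcome, as a careful person would: the job done as asked, in the order asked, and still so for the second after the job is handed in, with the robot touching nothing.
It also fails if it takes over 56 s, if anything falls off the work surface, if the arm or the gripper's body presses on something with over 40 N, if the wrist force passes 120 N, or if a joint passes its speed limit or range.

## Robot

A 6-joint arm with a two-finger parallel gripper is mounted at the origin on the work surface. World frame = base frame: x ahead of the robot, y to its left, z up, the work surface at z = 0. Lengths are in m, angles in rad, forces in N, time in s.
With the tool pointing down it reaches from about 0.375 to 0.9 m from the base axis. Payload 3.1 kg.
Tool frame: the origin (TCP) lies at the very end of the fingers, on their centre line; the grasp point (between the pads) lies 19 mm behind it; z points along the fingers, y is the line along which they close (so a half turn about z gives the same grasp; the last joint's range is limited). The gripper opens to 85 mm and grips with 20 to 120 N. Pads are 22 mm wide; open, the fingers measure 114 mm over their backs; the gripper's body (76 mm by 85 mm) begins 54 mm behind the grasp point. The pads swing forward as they close: fully open they stand 13 mm farther back than shut.
Start: joints at [-1.49, 0.527, 1.433, -0, 1.181, -0.178], TCP at [0.16, -0.604, 0.231] pointing down, gripper open.
Joint ranges: [-3.08, 3.08], [-0.75, 2.2], [0.22, 2.44], [-1.43, 4.57], [0, 2.65], [-2.85, 2.85]. Speed limits (rad/s): [2.79, 2.79, 3.14, 3.14, 3.14, 3.14].

## Interface

Orientations are given as a unit quaternion [x, y, z, w].
In Python, from station import ctrl, camera, camera_info gives the robot as it stands (ctrl), with the cameras as plain functions.
- The arm moves only by the tool jog_arm, called after ">>>" in YAML: its name, and indented under it one key for each argument. Schema: {"type":"object","properties":{"rows":{"type":"array","items":{"type":"array","items":{"type":"array","items":{"type":"number"},"minItems":7,"maxItems":7},"minItems":1,"maxItems":20},"minItems":1,"maxItems":1},"squeeze":{"type":"number"},"only":{"type":"string"},"quiet":{"type":"boolean"},"lines":{"type":"string"}},"required":["rows"],"additionalProperties":false}. rows is a list that holds a single list of rows (three levels of brackets), with 1 to 20 rows, each of 7 numbers: dx, dy, dz in shares of 1 m (1.0 is 1 m), then a rotation vector rx, ry, rz in a scale on which 1.0 is pi/2 rad, then the opening from 0.0 (shut) to 1.0 (fully open); each row is the pose to reach, as a shift and turn from the pose commanded when the call began, along the tool's axes at that moment; what a row does not reach only later rows make up. A row lasts 1/10 s, in which the tool goes at most 0.05 m and 0.15 rad, less where a joint would pass 70% of its speed; a pose out of reach is approached as far as the arm can. The fingers move at their own pace and stop on an object; squeeze is the grip in N (left out, the last holds). Time passes only in rows, so rows that do not move let the fingers close. The tool returns the time, the measured TCP pose, the force, the opening and the grip force at its end. only (a regular expression) keeps the lines of the reply that match it, lines (a string "A,B") keeps lines A to B, and quiet returns only ok. No shift or turn number may pass 1 either way. Input that does not fit is refused with a message, and nothing moves.
- ctrl.observe(): the state, without advancing time (a new reading comes with each control period).
- camera(name): name is "scene" or "top"; returns the picture (384x512x3 uint8, red, green, blue); there is no depth.
- camera_info(name): a dict with "vertical_fov" (degrees; the focal length in pixels is half the picture's height over the tangent of half this angle, whatever the lens; pixels are square), "cx", "cy" (the principal point, pixels), "origin" and "rotation" of the camera in the world. Camera axes: x right, y up, looking along -z (the intrinsics and any distortion apply to the point x, -y, -z); pixel columns grow to the right and rows downward; lengths in m; the calibration is good to about 2 mm. A picture is of the moment at which its call begins. camera_info takes no time and is no camera call.
- ctrl.hand_in(): hands the job in; it is judged then, once.
The state is a dict: "time": time; "qpos": joint angles; "joint_velocities": joint speeds; "tau": joint torques, N m; "eef_pos": TCP position; "tcp_rot": TCP orientation; "force": force on the tool from outside, world axes, zero at the start; "wrist_torque": the same for the moment, N m; "opening": opening from 0.0 (shut) to 1.0 (fully open); "grip_force": force on a finger pad.
Only numpy, scipy, OpenCV 4.12 (cv2) and the standard library are available. Lean on these libraries where they do the work, as an engineer would, in place of code of your own. Each camera call takes 0.05 s, during which the arm holds its last target. There are 200 camera calls.

## Working session

There is one attempt and no reset: what is moved stays moved. The work goes in short steps, Python scripts to look and compute and a tool call to move; the robot and the scene stay as the last step left them, time stands still between calls to the robot, and variables do not carry over. Pictures are saved under pics/ and viewed, at most 10 in all, crops included, and the job is handed in when it is done.

```bash
ls; mkdir -p pics; python3 - <<'E'
from station import ctrl, camera, camera_info
import cv2
for n in("scene","top"):
    im=camera(n); cv2.imwrite(f"pics/{n}0.png",im[:,:,::-1]); print(n,camera_info(n))
print(ctrl.observe())
E
```

```text
pics
station.py
scene {'vertical_fov': 45.55852786772622, 'cx': 255.34122857100647, 'cy': 190.06379490442686, 'origin': array([1.15338941, 0.99383201, 0.91980889]), 'rotation': array([0.11492058, 0.45432199, 0.85250884, 0.2315458 ])}
top {'vertical_fov': 52.68973706402883, 'cx': 257.44281272354124, 'cy': 192.05164593200382, 'origin': array([ 0.50173826, -0.02983655,  1.58789166]), 'rotation': array([ 0.03024721, -0.02364738, -0.69654806,  0.71648217])}
{'time': 0.1, 'qpos': array([-1.49047384e+00,  5.28377869e-01,  1.43375940e+00, -1.48447040e-05,
        1.18141687e+00, -1.78512571e-01]), 'joint_velocities': array([-0.00057024, -0.00251586, -0.00119142, -0.00029475, -0.00156511,
        0.00047368]), 'tau': array([-8.96592865e-04, -4.43306780e+01, -1.78586984e+01, -1.82704903e-04,
        3.90729183e-03, -1.46055157e-05]), 'eef_pos': array([ 0.15993629, -0.60352734,  0.23043331]), 'tcp_rot': array([ 9.91636392e-01,  1.29059305e-01,  4.12746092e-05, -9.79899068e-04]), 'force': array([-0.28569372,  0.87025564, -0.06082969]), 'wrist_torque': array([ 0.03782993,  0.00764935, -0.0076772 ]), 'grip_force': 0.0, 'opening': 1.000032093607674}
```

View pics/scene0.png

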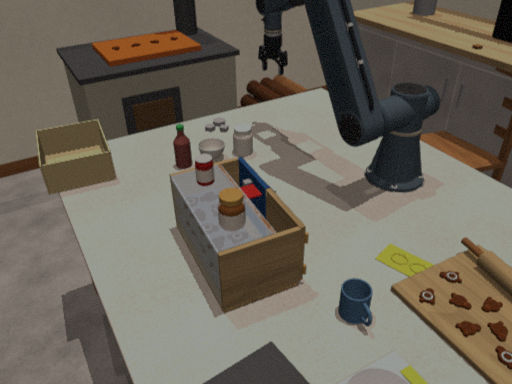

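View pics/top0.png

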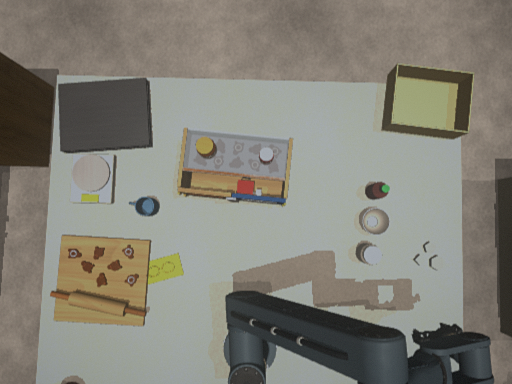

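The scene picture shows the cupboard with its front (blue door, red pad at about (250,190)) facing the robot. In the top picture the cupboard spans cols 178–292 and rows 128–205, with the pad at about (245,187), the blue door along row ~199, the mug at (147,206), and the bottle, bowl and jar at cols 360–388. I'll enlarge both before measuring.

```bash
cat > h.py <<'E'
import numpy as np, cv2
from scipy.spatial.transform import Rotation as R
from station import ctrl, camera, camera_info
def K(n):
    i=camera_info(n); f=192/np.tan(np.radians(i["vertical_fov"]/2)); return i,f
def ray(n,u,v):
    i,f=K(n); d=np.array([(u-i["cx"])/f,-(v-i["cy"])/f,-1.]); return i["origin"],R.from_quat(i["rotation"]).apply(d)
def onz(n,u,v,z):
    o,d=ray(n,u,v); return o+d*(z-o[2])/d[2]
def proj(n,p):
    i,f=K(n); c=R.from_quat(i["rotation"]).inv().apply(np.asarray(p)-i["origin"]); return i["cx"]-f*c[0]/c[2], i["cy"]+f*c[1]/c[2]
def tri(a,b):
    (o1,d1),(o2,d2)=ray("scene",*a),ray("top",*b)
    s,t=np.linalg.lstsq(np.c_[d1,-d2],o2-o1,rcond=None)[0]; p,q=o1+s*d1,o2+t*d2
    return (p+q)/2,np.linalg.norm(p-q)
E
python3 - <<'E'
from h import *
t=cv2.imread("pics/top0.png"); s=cv2.imread("pics/scene0.png")
a=cv2.resize(t[122:212,170:300],None,fx=6,fy=6,interpolation=cv2.INTER_CUBIC)
b=cv2.resize(s[145:315,165:310],None,fx=3.5,fy=3.5,interpolation=cv2.INTER_CUBIC)
cv2.imwrite("pics/ta.png",a); cv2.imwrite("pics/sb.png",b)
for n,im in(("top",t),("scene",s)):
    h=cv2.cvtColor(im,cv2.COLOR_BGR2HSV)
    for c,m in(("red",((h[...,0]<6)|(h[...,0]>174))&(h[...,1]>170)&(h[...,2]>90)),("blue",(abs(h[...,0].astype(int)-110)<12)&(h[...,1]>140)&(h[...,2]>40))):
        k,l,st,ce=cv2.connectedComponentsWithStats(m.astype(np.uint8))
        for j in range(1,k):
            if st[j,4]>25: print(n,c,st[j],ce[j], cv2.minAreaRect(np.argwhere(l==j)[:,::-1].astype(np.float32)))
E
```

```text
scene red [241 184  20  14 170] [250.94117647 190.61764706] ((250.70794677734375, 190.3805389404297), (17.873695373535156, 11.853082656860352), 48.8140754699707)
scene blue [239 158  29  32 175] [252.13142857 173.01714286] ((251.49998474121094, 174.0), (40.30509567260742, 7.7781758308410645), 45.0)
```

View pics/ta.png

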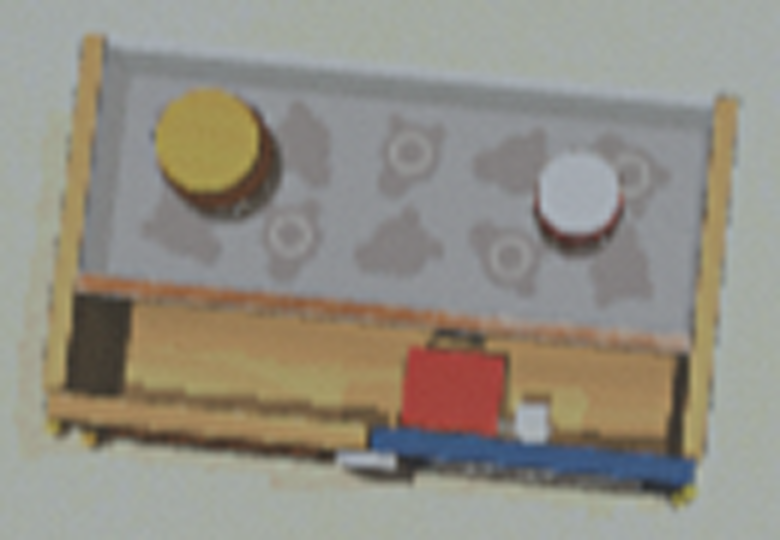

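View pics/sb.png

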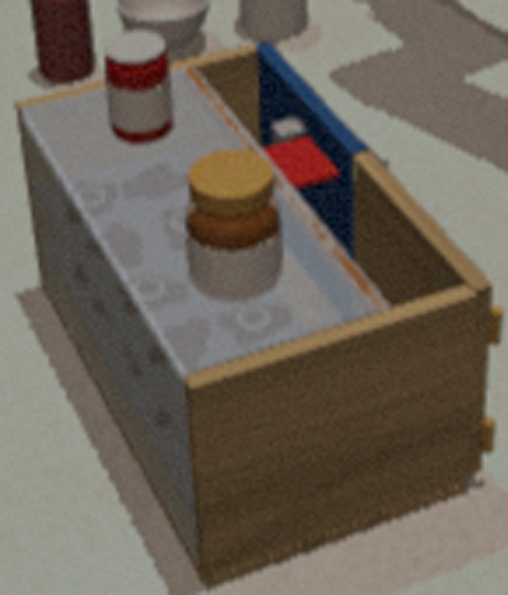

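The enlarged top crop has the red pad centred at crop px (455,391), the blue door's top from (371,440) to (692,472), and the wooden door's top from (50,410) to (370,440). In the scene crop the pad centre is at (303,163) and the blue/wood seam at about (362,154).

```bash
python3 - <<'E'
from h import *
T=lambda x,y:((x+.5)/6-.5+170,(y+.5)/6-.5+122); S=lambda x,y:((x+.5)/3.5-.5+165,(y+.5)/3.5-.5+145)
print("pad tri",tri(S(303,163),T(455,391)))
print("seam inner tri",tri(S(355,155),T(371,428)))
print("left back roof corner tri",tri(S(192,384),T(84,36)), "right back",tri(S(18,105),T(740,98)))
for n,p,z in(("pad",(455,391),.174),("blue free in",(371,428),.2),("blue hinge in",(694,459),.2),("blue hinge out",(691,485),.2),("blue free out",(371,451),.2),("wood hinge in",(50,393),.2),("wood free in",(365,423),.2),("wood hinge out",(50,419),.2),("backL",(84,36),.2),("backR",(740,98),.2)):
    print(n,onz("top",*T(*p),z).round(4))
for n,p,z in(("pad",(303,163),.174),("blue free in",(355,155),.2),("backL",(192,384),.2),("backR",(18,105),.2),("frontL",(490,288),.2),("mid",(362,152),.2)):
    print("S",n,onz("scene",*S(*p),z).round(4))
print("honey lid",onz("top",*T(210,140),.29),"tin",onz("top",*T(580,193),.28))
for n,p,z in(("mug",(147,206),.085),("bottle",(384,188),.17),("bowl",(374,220),.06),("sugar",(370,254),.11)): print(n,onz("top",*p,z))
E
```

```text
pad tri (array([0.62647758, 0.03041008, 0.1724846 ]), np.float64(0.0033387219568984557))
seam inner tri (array([0.6022288 , 0.0778417 , 0.19928395]), np.float64(0.0007920609087111209))
left back roof corner tri (array([0.83628061, 0.25911919, 0.20224542]), np.float64(0.0030301107974681513)) right back (array([ 0.80790553, -0.13826232,  0.19786064]), np.float64(0.0011075261611054772))
pad [0.6278 0.0295 0.174 ]
blue free in [0.6018 0.078  0.2   ]
blue hinge in [ 0.5887 -0.1156  0.2   ]
blue hinge out [ 0.5731 -0.1142  0.2   ]
blue free out [0.5881 0.0775 0.2   ]
wood hinge in [0.6175 0.2713 0.2   ]
wood free in [0.6047 0.0817 0.2   ]
wood hinge out [0.6019 0.2706 0.2   ]
backL [0.8355 0.2603 0.2   ]
backR [ 0.8079 -0.1383  0.2   ]
S pad [0.6262 0.0333 0.174 ]
S blue free in [0.6031 0.0785 0.2   ]
S backL [0.8365 0.2559 0.2   ]
S backR [ 0.8085 -0.1345  0.2   ]
S frontL [0.6083 0.2742 0.2   ]
S mid [0.596  0.0777 0.2   ]
honey lid [0.75601899 0.16755454 0.29      ] tin [ 0.73317539 -0.04246728  0.28      ]
mug [0.5500164  0.41333728 0.085     ]
bottle [ 0.63764298 -0.47776753  0.17      ]
bowl [ 0.52112383 -0.47389322  0.06      ]
sugar [ 0.3922506  -0.44505522  0.11      ]
```

Triangulated heights agree with the text (0.172 and 0.199), and the cupboard yaw is about -0.070. I'll stand the slightly open fingers across the pad, so the rear finger still holds it while the front one pushes.

```bash
cat >> h.py <<'E'
ex,ey=np.array([.9976,-.070]),np.array([.070,.9976])
M=np.array([.6031,.0779])               # middle of the closed doors' inner face
H={1:M-.194*ey-.016*ex, -1:M+.194*ey-.016*ex}   # hinges: 1 blue, -1 wooden
def pose(side,r,n,th):
    "xy,yaw of tool x: r along door from hinge, n behind its inner face, door angle th"
    R2=lambda v,a:np.array([v[0]*np.cos(a)-v[1]*np.sin(a),v[0]*np.sin(a)+v[1]*np.cos(a)])
    return H[side]+R2(side*r*ey+(.016+n)*ex,side*th), 1.501+side*th
def rel(x,y,z,yaw):
    s=ctrl.observe(); Rc=R.from_quat(s["tcp_rot"]); Rt=R.from_matrix([[np.cos(yaw),np.sin(yaw),0],[np.sin(yaw),-np.cos(yaw),0],[0,0,-1]])
    print(np.r_[Rc.inv().apply(np.array([x,y,z])-s["eef_pos"]),(Rc.inv()*Rt).as_rotvec()].round(4))
E
python3 - <<'E'
from h import *
p,w=pose(1,.15,.030,0); print(p,w,H); rel(*p,.30,w)
E
```

```text
[0.629948  0.0319056] 1.501 {1: array([ 0.5735584, -0.1145144]), -1: array([0.6007184, 0.2725544])}
[ 0.617  -0.4941 -0.0684 -0.0015 -0.0015 -1.2422]
```

The rows are not in the units I measure in: turns go in shares of pi/2 rad. I convert before sending: -1.242 rad is -0.7907.

>>> jog_arm:
  rows:
    - [[0, 0, -0.08, 0, 0, 0, 0.2], [0, 0, -0.08, 0, 0, 0, 0.2], [0.617, -0.494, -0.08, -0.001, -0.001, -0.7907, 0.2], [0.617, -0.494, -0.08, -0.001, -0.001, -0.7907, 0.2], [0.617, -0.494, -0.08, -0.001, -0.001, -0.7907, 0.2], [0.617, -0.494, -0.08, -0.001, -0.001, -0.7907, 0.2], [0.617, -0.494, -0.08, -0.001, -0.001, -0.7907, 0.2], [0.617, -0.494, -0.08, -0.001, -0.001, -0.7907, 0.2], [0.617, -0.494, -0.08, -0.001, -0.001, -0.7907, 0.2], [0.617, -0.494, -0.08, -0.001, -0.001, -0.7907, 0.2], [0.617, -0.494, -0.08, -0.001, -0.001, -0.7907, 0.2], [0.617, -0.494, -0.08, -0.001, -0.001, -0.7907, 0.2], [0.617, -0.494, -0.08, -0.001, -0.001, -0.7907, 0.2], [0.617, -0.494, -0.08, -0.001, -0.001, -0.7907, 0.2], [0.617, -0.494, -0.08, -0.001, -0.001, -0.7907, 0.2], [0.617, -0.494, -0.08, -0.001, -0.001, -0.7907, 0.2], [0.617, -0.494, -0.08, -0.001, -0.001, -0.7907, 0.2], [0.617, -0.494, -0.08, -0.001, -0.001, -0.7907, 0.2], [0.617, -0.494, -0.08, -0.001, -0.001, -0.7907, 0.2], [0.617, -0.494, -0.08, -0.001, -0.001, -0.7907, 0.2]]
  squeeze: 40

```text
time: 2.1
eef_pos: [0.6296, 0.0321, 0.3103]
tcp_rot: [0.731, 0.683, -0.002, 0.0]
force: [0.1, 0.4, 0.2]
opening: 0.2
grip_force: 0.0
```

```bash
python3 - <<'E'
from h import *
p,w=pose(1,.15,.030,0); rel(*p,.30,w)
E
```

```text
[-0.0001  0.0004  0.0103 -0.0018  0.0025  0.0019]
```

In the tool's units: 0.002 rad is 0.0013.

>>> jog_arm:
  rows:
    - [[0, 0, 0.05, 0, 0.0013, 0.0013, 0.2], [0, 0, 0.095, 0, 0.0013, 0.0013, 0.2], [0, 0, 0.105, 0, 0.0013, 0.0013, 0.2], [0, 0, 0.105, 0, 0.0013, 0.0013, 0.2], [0, 0, 0.105, 0, 0.0013, 0.0013, 0.2]]

```text
time: 2.6
eef_pos: [0.6312, 0.0301, 0.2083]
tcp_rot: [0.732, 0.681, 0.001, 0.001]
force: [1.1, 0.1, 1.0]
opening: 0.202
grip_force: 0.0
```

```bash
python3 - <<'E'
from h import *
im=camera("scene")[:,:,::-1]; cv2.imwrite("pics/s2.png",cv2.resize(im[110:240,180:330],None,fx=4.5,fy=4.5,interpolation=cv2.INTER_CUBIC))
E
```

```text
(no output)
```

View pics/s2.png

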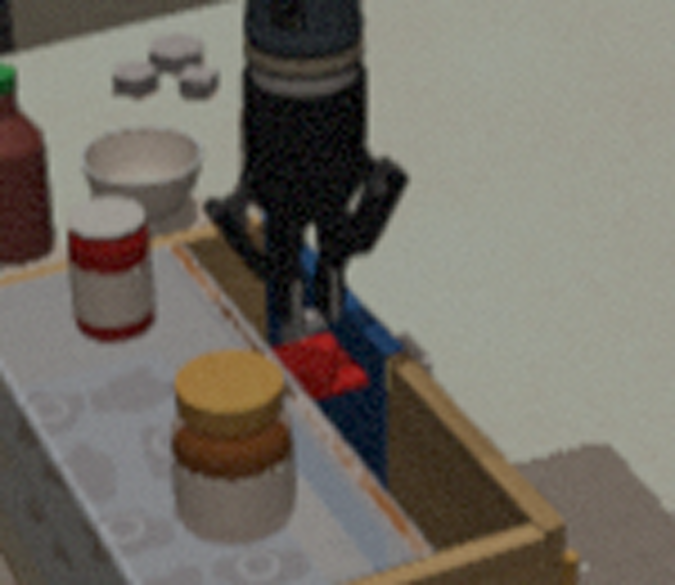

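Fingers stand over the pad (tips at crop px (290,330) and (325,320), pad at 275–368 × 335–395), clear of the roof and door. Now down onto the pad.

>>> jog_arm:
  rows:
    - [[0, 0, 0.015, 0, 0, 0, 0.2], [0, 0, 0.03, 0, 0, 0, 0.2], [0, 0, 0.03, 0, 0, 0, 0.2], [0, 0, 0.03, 0, 0, 0, 0.2]]

```text
time: 3.05
eef_pos: [0.6311, 0.0309, 0.1782]
tcp_rot: [0.732, 0.681, 0.001, 0.001]
force: [1.2, -0.4, -0.1]
opening: 0.196
grip_force: 0.0
```

>>> jog_arm:
  rows:
    - [[0, 0, 0.005, 0, 0, 0, 0.2], [0, 0, 0.01, 0, 0, 0, 0.2], [0, 0, 0.01, 0, 0, 0, 0.2]]

```text
time: 3.35
eef_pos: [0.6317, 0.0309, 0.1673]
tcp_rot: [0.732, 0.681, 0.002, 0.002]
force: [2.0, -0.1, 4.7]
opening: 0.197
grip_force: 2.1
```

>>> jog_arm:
  rows:
    - [[0, 0, 0.003, 0, 0, 0, 0.2], [0, 0, 0.006, 0, 0, 0, 0.2], [0, 0, 0.006, 0, 0, 0, 0.2], [0, 0, 0.006, 0, 0, 0, 0.2]]

```text
time: 3.75
eef_pos: [0.6317, 0.0308, 0.1613]
tcp_rot: [0.732, 0.681, 0.001, 0.002]
force: [2.4, 0.3, 6.6]
opening: 0.2
grip_force: 2.9
```

>>> jog_arm:
  rows:
    - [[0, 0, 0.0015, 0, 0, 0, 0.2], [0, 0, 0.0015, 0, 0, 0, 0.2]]

```text
time: 3.95
eef_pos: [0.6317, 0.0309, 0.1599]
tcp_rot: [0.732, 0.681, 0.001, 0.002]
force: [3.0, 0.2, 5.9]
opening: 0.197
grip_force: 3.1
```

```bash
python3 - <<'E'
from h import *
z=ctrl.observe()["eef_pos"][2]
for t in (0,.06,.12,.18,.24,.3,.36):
    p,w=pose(1,.15,.023,t); rel(*p,z,w)
E
```

```text
[ 0.0009 -0.0089 -0.      0.0044  0.0001 -0.0023]
[ 0.0029 -0.0179 -0.0001  0.0044  0.0002 -0.0623]
[ 4.400e-03 -2.710e-02 -1.000e-04  4.400e-03  4.000e-04 -1.223e-01]
[ 0.0054 -0.0364 -0.0002  0.0044  0.0005 -0.1823]
[ 5.800e-03 -4.560e-02 -2.000e-04  4.400e-03  6.000e-04 -2.423e-01]
[ 5.600e-03 -5.490e-02 -2.000e-04  4.400e-03  8.000e-04 -3.023e-01]
[ 4.900e-03 -6.420e-02 -3.000e-04  4.400e-03  9.000e-04 -3.623e-01]
```

In the tool's units: -0.36 rad is -0.2292.

>>> jog_arm:
  rows:
    - [[0.0005, -0.004, 0, 0, 0, 0, 0.2], [0.001, -0.009, 0, 0, 0, 0, 0.2], [0.002, -0.0135, 0, 0, 0, -0.0191, 0.2], [0.003, -0.018, 0, 0, 0, -0.0382, 0.2], [0.0037, -0.0225, 0, 0, 0, -0.0573, 0.2], [0.0044, -0.027, 0, 0, 0, -0.0764, 0.2], [0.005, -0.032, 0, 0, 0, -0.0955, 0.2], [0.0054, -0.0364, 0, 0, 0, -0.1146, 0.2], [0.0056, -0.041, 0, 0, 0, -0.1337, 0.2], [0.0058, -0.0456, 0, 0, 0, -0.1528, 0.2], [0.0058, -0.05, 0, 0, 0, -0.1719, 0.2], [0.0056, -0.055, 0, 0, 0, -0.191, 0.2], [0.0052, -0.06, 0, 0, 0, -0.2101, 0.2], [0.0049, -0.064, 0, 0, 0, -0.2292, 0.2], [0.0049, -0.064, 0, 0, 0, -0.2292, 0.2]]

```text
time: 5.45
eef_pos: [0.5665, 0.0398, 0.1599]
tcp_rot: [0.598, 0.802, -0.0, 0.001]
force: [-0.2, -1.7, 7.9]
opening: 0.201
grip_force: 3.5
```

```bash
python3 - <<'E'
from h import *
for n in("top","scene"):
    im=camera(n)[:,:,::-1]; cv2.imwrite(f"pics/{n}3.png",im)
a=cv2.imread("pics/top3.png")[120:220,170:300]; b=cv2.imread("pics/scene3.png")[130:230,190:320]
cv2.imwrite("pics/c3.png",cv2.resize(np.vstack([a,b]),None,fx=3,fy=3,interpolation=cv2.INTER_CUBIC))
z=ctrl.observe()["eef_pos"][2]
for t in (.36,.5,.7,.9,1.1,1.3,1.5,1.6):
    p,w=pose(1,.15,.023,t); print(p); rel(*p,z,w)
E
```

```text
[0.56804509 0.0403828 ]
[ 0.0001  0.0015  0.      0.0004  0.0017 -0.0015]
[0.54648419 0.03809794]
[ 0.0041 -0.0199 -0.      0.0003  0.0017 -0.1415]
[0.51670448 0.02967704]
[ 4.500e-03 -5.080e-02 -0.000e+00  1.000e-04  1.700e-03 -3.415e-01]
[0.48919135 0.01550768]
[-1.300e-03 -8.120e-02 -0.000e+00 -1.000e-04  1.800e-03 -5.415e-01]
[ 0.46504168 -0.00384525]
[-1.290e-02 -1.099e-01 -0.000e+00 -3.000e-04  1.800e-03 -7.415e-01]
[ 0.44521822 -0.02761021]
[-3.010e-02 -1.356e-01 -0.000e+00 -4.000e-04  1.700e-03 -9.415e-01]
[ 0.43051128 -0.05483976]
[-5.2000e-02 -1.5750e-01  0.0000e+00 -6.0000e-04  1.7000e-03 -1.1415e+00]
[ 0.4252684  -0.06941877]
[-6.4500e-02 -1.6670e-01  0.0000e+00 -7.0000e-04  1.7000e-03 -1.2415e+00]
```

View pics/c3.png

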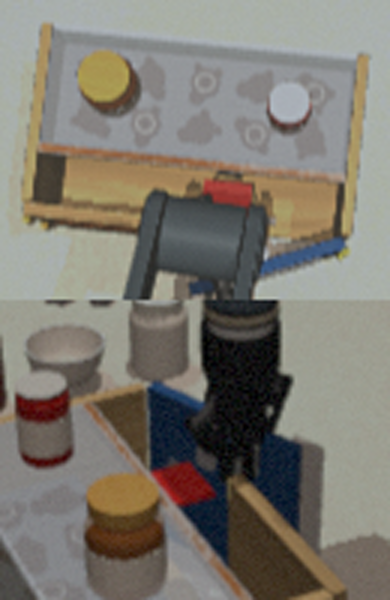

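The blue door is swinging: its top now runs from (340,248) to about (195,290) in the upper half, and the bystanders are unmoved. I'll continue along the arc.

In the tool's units: -0.34 rad is -0.2165.

>>> jog_arm:
  rows:
    - [[0.0025, -0.01, 0, 0, 0, -0.0446, 0.2], [0.004, -0.02, 0, 0, 0, -0.0891, 0.2], [0.0045, -0.035, 0, 0, 0, -0.1528, 0.2], [0.0045, -0.051, 0, 0, 0, -0.2165, 0.2], [0.0045, -0.051, 0, 0, 0, -0.2165, 0.2]]

```text
time: 6.05
eef_pos: [0.5137, 0.0304, 0.1587]
tcp_rot: [0.454, 0.891, -0.001, -0.002]
force: [-0.6, 0.2, -0.0]
opening: 0.204
grip_force: 0.0
```

```bash
python3 - <<'E'
from h import *
z=ctrl.observe()["eef_pos"][2]
for t in (.7,.9,1.1,1.3,1.5,1.6,1.65):
    p,w=pose(1,.15,.023,t); rel(*p,z,w)
E
```

```text
[-0.0023  0.002  -0.     -0.0026 -0.0022 -0.0014]
[ 2.400e-03 -2.850e-02  1.000e-04 -2.400e-03 -2.500e-03 -2.014e-01]
[ 9.000e-04 -5.940e-02  2.000e-04 -2.100e-03 -2.700e-03 -4.014e-01]
[-6.600e-03 -8.950e-02  2.000e-04 -1.900e-03 -3.000e-03 -6.014e-01]
[-2.000e-02 -1.174e-01  3.000e-04 -1.600e-03 -3.200e-03 -8.014e-01]
[-2.870e-02 -1.302e-01  3.000e-04 -1.400e-03 -3.300e-03 -9.014e-01]
[-3.350e-02 -1.362e-01  3.000e-04 -1.300e-03 -3.300e-03 -9.514e-01]
```

In the tool's units: -0.87 rad is -0.5539.

>>> jog_arm:
  rows:
    - [[0.001, -0.008, 0, 0, 0, -0.0382, 0.2], [0.002, -0.018, 0, 0, 0, -0.0828, 0.2], [0.0024, -0.0285, 0, 0, 0, -0.1273, 0.2], [0.002, -0.044, 0, 0, 0, -0.191, 0.2], [0.001, -0.0594, 0, 0, 0, -0.2546, 0.2], [-0.0025, -0.075, 0, 0, 0, -0.3183, 0.2], [-0.0066, -0.0895, 0, 0, 0, -0.382, 0.2], [-0.013, -0.104, 0, 0, 0, -0.4456, 0.2], [-0.02, -0.1174, 0, 0, 0, -0.5093, 0.2], [-0.023, -0.122, 0, 0, 0, -0.5348, 0.2], [-0.026, -0.1265, 0, 0, 0, -0.5539, 0.2], [-0.026, -0.1265, 0, 0, 0, -0.5539, 0.2], [-0.026, -0.1265, 0, 0, 0, -0.5539, 0.2]]

```text
time: 7.35
eef_pos: [0.4291, -0.0647, 0.1583]
tcp_rot: [0.037, 0.999, 0.0, -0.0]
force: [-0.9, 0.1, -0.4]
opening: 0.201
grip_force: 0.0
```

```bash
python3 - <<'E'
from h import *
for n in("top","scene"):
    im=camera(n)[:,:,::-1]; cv2.imwrite(f"pics/{n}4.png",im)
a=cv2.imread("pics/top4.png")[120:270,170:320]; b=cv2.imread("pics/scene4.png")[110:260,190:340]
cv2.imwrite("pics/c4.png",cv2.resize(np.hstack([a,b]),None,fx=2.6,fy=2.6,interpolation=cv2.INTER_CUBIC))
E
```

```text
(no output)
```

View pics/c4.png

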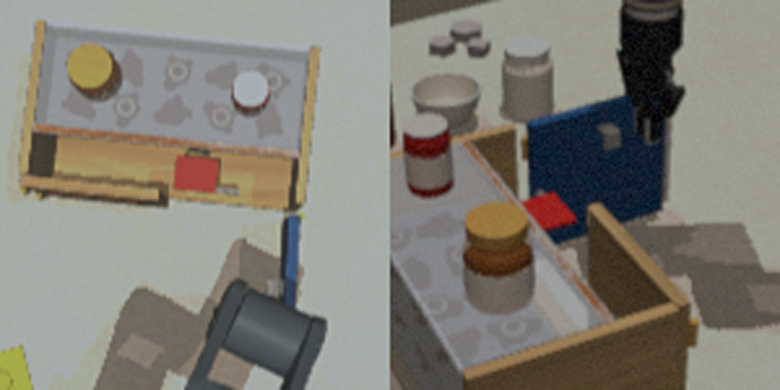

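The blue door stands square to the cupboard (top-view line x≈290, y 215–300), the pad is up and free, and the bystanders are in place. I'll back off, lift, and check the door angle numerically.

>>> jog_arm:
  rows:
    - [[0, 0.015, 0, 0, 0, 0, 0.2], [0, 0.025, 0, 0, 0, 0, 0.1], [0, 0.025, -0.05, 0, 0, 0, 0], [0, 0.025, -0.1, 0, 0, 0, 0], [0, 0.025, -0.14, 0, 0, 0, 0], [0, 0.025, -0.14, 0, 0, 0, 0]]

```text
time: 8.05
eef_pos: [0.4346, -0.0406, 0.304]
tcp_rot: [0.036, 0.999, -0.002, 0.006]
force: [-0.1, -0.6, -0.5]
opening: -0.002
grip_force: 0.0
```

```bash
python3 - <<'E'
from h import *
im=camera("top")[:,:,::-1]; cv2.imwrite("pics/top5.png",im)
h=cv2.cvtColor(im[195:260,270:300],cv2.COLOR_BGR2HSV).astype(int); m=(abs(h[...,0]-110)<14)&(h[...,1]>110)
q=np.argwhere(m)[:,::-1]+[270,195]
for v in range(200,250,6):
    r=q[q[:,1]==v][:,0]
    if len(r): print(v,r.min(),r.max(),onz("top",r.min(),v,.2)[:2].round(3),onz("top",r.max(),v,.2)[:2].round(3))
p,w=pose(-1,.15,.030,0); print(p); rel(*p,.30,w)
E
```

```text
206 281 284 [ 0.56  -0.101] [ 0.56  -0.112]
212 281 283 [ 0.538 -0.102] [ 0.539 -0.109]
218 280 283 [ 0.517 -0.099] [ 0.517 -0.109]
224 282 283 [ 0.496 -0.106] [ 0.496 -0.11 ]
230 280 283 [ 0.474 -0.1  ] [ 0.475 -0.11 ]
236 280 282 [ 0.453 -0.1  ] [ 0.453 -0.107]
[0.636108  0.1196944]
[-0.1913  0.174   0.0024  0.0042  0.0072  1.5686]
```

In the tool's units: 1.568 rad is 0.9982.

>>> jog_arm:
  rows:
    - [[-0.191, 0.174, 0, 0.0025, 0.0045, 0.9982, 0], [-0.191, 0.174, 0, 0.0025, 0.0045, 0.9982, 0], [-0.191, 0.174, 0, 0.0025, 0.0045, 0.9982, 0], [-0.191, 0.174, 0, 0.0025, 0.0045, 0.9982, 0], [-0.191, 0.174, 0, 0.0025, 0.0045, 0.9982, 0], [-0.191, 0.174, 0, 0.0025, 0.0045, 0.9982, 0], [-0.191, 0.174, 0, 0.0025, 0.0045, 0.9982, 0], [-0.191, 0.174, 0, 0.0025, 0.0045, 0.9982, 0], [-0.191, 0.174, 0, 0.0025, 0.0045, 0.9982, 0], [-0.191, 0.174, 0, 0.0025, 0.0045, 0.9982, 0], [-0.191, 0.174, 0, 0.0025, 0.0045, 0.9982, 0], [-0.191, 0.174, 0, 0.0025, 0.0045, 0.9982, 0], [-0.191, 0.174, 0, 0.0025, 0.0045, 0.9982, 0], [-0.191, 0.174, 0, 0.0025, 0.0045, 0.9982, 0]]

```text
time: 9.5
eef_pos: [0.6338, 0.1198, 0.2978]
tcp_rot: [0.731, 0.682, -0.002, -0.004]
force: [0.3, -0.7, 1.2]
opening: -0.002
grip_force: 0.0
```

>>> jog_arm:
  rows:
    - [[0, 0, 0.04, 0, 0, 0, 0], [0, 0, 0.08, 0, 0, 0, 0], [0, 0, 0.12, 0, 0, 0, 0], [0, 0, 0.135, 0, 0, 0, 0], [0, 0, 0.135, 0, 0, 0, 0]]

```text
time: 10.0
eef_pos: [0.6309, 0.1199, 0.1603]
tcp_rot: [0.731, 0.682, -0.004, -0.006]
force: [0.2, -0.6, 0.4]
opening: 0.001
grip_force: 0.0
```

```bash
python3 - <<'E'
from h import *
z=ctrl.observe()["eef_pos"][2]
for t in (0,.1,.3,.5,.7,.9,1.1,1.3,1.5,1.58):
    p,w=pose(-1,.15,.0145,t); rel(*p,z,w)
E
```

```text
[ 0.0002 -0.0103  0.0001 -0.014  -0.0014  0.0004]
[-0.0021 -0.0255  0.0004 -0.0141 -0.0007  0.1004]
[-0.0021 -0.056   0.0008 -0.0141  0.0007  0.3004]
[ 0.004  -0.086   0.0012 -0.0141  0.0022  0.5004]
[ 0.0159 -0.1141  0.0016 -0.0139  0.0036  0.7004]
[ 0.0332 -0.1393  0.002  -0.0137  0.005   0.9004]
[ 0.0551 -0.1606  0.0023 -0.0133  0.0065  1.1004]
[ 0.0808 -0.1771  0.0026 -0.0129  0.0079  1.3004]
[ 0.1093 -0.1882  0.0028 -0.0123  0.0094  1.5004]
[ 0.1212 -0.191   0.0028 -0.0121  0.01    1.5804]
```

In the tool's units: 1.57 rad is 0.9995.

>>> jog_arm:
  rows:
    - [[0, -0.006, 0, 0, 0, 0, 0], [0, -0.0103, 0, 0, 0, 0, 0], [-0.001, -0.018, 0, 0, 0, 0.0318, 0], [-0.002, -0.0255, 0, 0, 0, 0.0637, 0], [-0.0025, -0.041, 0, 0, 0, 0.1273, 0], [-0.002, -0.056, 0, 0, 0, 0.191, 0], [0.001, -0.071, 0, 0, 0, 0.2546, 0], [0.004, -0.086, 0, 0, 0, 0.3183, 0], [0.01, -0.1, 0, 0, 0, 0.382, 0], [0.016, -0.114, 0, 0, 0, 0.4456, 0], [0.024, -0.127, 0, 0, 0, 0.5093, 0], [0.033, -0.139, 0, 0, 0, 0.573, 0], [0.044, -0.15, 0, 0, 0, 0.6366, 0], [0.055, -0.1606, 0, 0, 0, 0.7003, 0], [0.068, -0.169, 0, 0, 0, 0.7639, 0], [0.081, -0.177, 0, 0, 0, 0.8276, 0], [0.095, -0.183, 0, 0, 0, 0.8913, 0], [0.109, -0.188, 0, 0, 0, 0.9549, 0], [0.12, -0.191, 0, 0, 0, 0.9995, 0], [0.12, -0.191, 0, 0, 0, 0.9995, 0]]

```text
time: 12.0
eef_pos: [0.4516, 0.2543, 0.1671]
tcp_rot: [0.999, -0.033, -0.002, -0.002]
force: [0.9, -0.9, -0.7]
opening: -0.002
grip_force: 0.0
```

>>> jog_arm:
  rows:
    - [[0, 0, 0, 0, 0, 0, 0], [0, 0.015, 0, 0, 0, 0, 0], [0, 0.03, 0, 0, 0, 0, 0], [0, 0.03, -0.05, 0, 0, 0, 0], [0, 0.03, -0.1, 0, 0, 0, 0], [0, 0.03, -0.15, 0, 0, 0, 0], [0, 0.06, -0.18, 0, 0, 0, 0], [0, 0.11, -0.18, 0, 0, 0, 0], [0, 0.16, -0.18, 0, 0, 0, 0], [0, 0.16, -0.18, 0, 0, 0, 0]]

```text
time: 13.0
eef_pos: [0.4406, 0.0866, 0.3451]
tcp_rot: [0.999, -0.039, -0.003, 0.0]
force: [1.0, 0.6, -0.7]
opening: -0.001
grip_force: 0.0
```

```bash
python3 - <<'E'
from h import *
for n in("top","scene"):
    im=camera(n)[:,:,::-1]; cv2.imwrite(f"pics/{n}6.png",im)
a=cv2.imread("pics/top6.png")[110:280,120:400]; b=cv2.imread("pics/scene6.png")[110:330,165:400]
a=cv2.resize(a,None,fx=1.45,fy=1.45*1,interpolation=cv2.INTER_CUBIC); b=cv2.resize(b,None,fx=1.65,fy=1.65,interpolation=cv2.INTER_CUBIC)
c=np.zeros((370,800,3),np.uint8); c[:a.shape[0],:a.shape[1]]=a; c[:b.shape[0],410:410+b.shape[1]]=b[:370,:390]; cv2.imwrite("pics/c6.png",c)
E
```

```text
(no output)
```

View pics/c6.png

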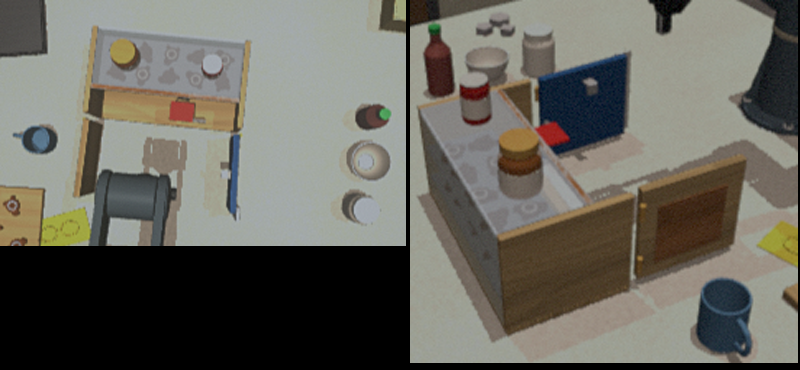

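Both doors stand square: wooden from (88,120) to (78,195), blue at x≈236 from 137 to 215. The pad is up and visible, the bystanders are in their places, and the gripper is clear. One numeric check of the pad and bystanders, then hand in.

```bash
python3 - <<'E'
from h import *
def red(n,k,box):
    im=cv2.imread(f"pics/{n}{k}.png")[box[1]:box[3],box[0]:box[2]]; h=cv2.cvtColor(im,cv2.COLOR_BGR2HSV)
    m=((h[...,0]<8)|(h[...,0]>172))&(h[...,1]>130)&(h[...,2]>70); q=np.argwhere(m)[:,::-1]; return len(q),q.mean(0)+box[:2]
for n,b in(("scene",(235,180,270,205)),("top",(225,172,262,200))): print(n,red(n,0,b),red(n,6,b))
a,b=cv2.imread("pics/top0.png"),cv2.imread("pics/top6.png")
for nm,x,y in(("mug",147,206),("bottle",377,190),("bowl",374,221),("sugar",369,254),("honey",205,147),("tin",266,155)):
    print(nm,cv2.phaseCorrelate(*[cv2.cvtColor(i[y-14:y+14,x-14:x+14],cv2.COLOR_BGR2GRAY).astype(np.float32) for i in(a,b)]))
s=ctrl.observe(); print(s["time"],abs(s["joint_velocities"]).max())
print(ctrl.hand_in())
E
```

```text
scene (192, array([250.90625   , 190.79166667])) (187, array([250.98395722, 190.89304813]))
top (214, array([244.99065421, 186.56074766])) (209, array([245.02870813, 186.3492823 ]))
mug ((-0.042526986123117894, 0.0020951106812336917), 0.9325319284862942)
bottle ((0.023716129619222315, -0.018470124107235364), 0.9914132506979836)
bowl ((-0.03481220769291049, 0.059636291965825095), 0.9695474126603868)
sugar ((0.04158933917719132, 0.03505875226538002), 0.9466239799393548)
honey ((-0.0267603172212727, -0.014981372495132206), 0.9584073106447856)
tin ((0.0046953853775644205, -0.017625910278633583), 0.9967313973108928)
13.1 0.06053582009941416
the job is handed in; nothing more can be done
None
```

I opened the blue door first and then the wooden one, and both now stand open about square to the cupboard; the catch is back up, the things around it have not moved, and I handed the job in at 13.1 s (no verdict was returned).

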